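Flip the hex key and tighten the jig's clamp screw

TASK

The clamp screw of the wooden jig is only finger-tight, and the big hex key still sticks in it by its long arm. Draw the key straight out, turn it end for end and push its short arm fully into the screw's socket with the long arm pointing out to the right as you face the screw's head, then bear down on the long arm to turn the screw clockwise until it comes up solid against its stop. Leave the key in the socket, let go of everything, and do not disturb the other things on the bench.

Things in the scene. Friction and masses are not known exactly. Their poses are not given: they have to be found in the camera images.
- key_grip (a point): L-shaped steel hex key, 17 mm across flats, 0.45 kg: long arm 180 mm, short arm 85 mm, measured from the bend where their centrelines meet. This point lies on the long arm's centreline 62 mm from the bend, close to the centre of mass: a good place to grip. At the start it is about 150 mm up, held only by the screw. Its axes are those of the key's body.
- key: the same hex key; origin at its bend, where the centrelines of the arms meet (outer corner 8.5 mm further out). Axes: x along the long arm to its tip, y along the short arm to its tip, z square to both, up at the start. The bar's flats face +-y on the long arm and +-x on the short arm, so fingers from above find two upright flats 17 mm apart.
- key_long_tip (a point): centre of the end face of the key's long arm. At the start this end is 38 mm deep in the socket (key x along the screw's x, short arm pointing left as you face the head). The key is loose in there: it droops and rolls by a few degrees and slides out freely along the screw's axis.
- key_short_tip (a point): centre of the end face of the key's short arm. The last 3 mm of each arm are stepped down to 13 mm diameter.
- socket_mouth (a point): centre of the open face of the clamp screw's round dark head (39 mm diameter, standing 45 mm out of the front jaw, axis level, 150 mm above the bench). x points along the axis into the socket; at screw angle 0 y is level, to the left as you face the head, and z is up; they turn with the screw.
- socket_bottom (a point): centre of the socket's flat bottom, 40 mm in from the mouth; same axes. The hexagon is 18 mm across flats, its mouth bevelled from 26 mm over the first 4 mm. At screw angle 0 two flats are upright, so the short arm goes in with the key lying level. A let-go key droops and rolls a few degrees (up to 0.2 rad of play) before it turns the screw.
- clamp_screw (a joint): angle of the clamp screw: 0 loose (start), grows clockwise as you face the head, solid stop at 0.5 rad (fully tight). It takes about 1.2 N m to turn (some 9 N at 140 mm from the axis) and stays where it is left.
- jig: wooden clamping jig fixed to the bench; origin on the bench; x = direction of the screw's axis from its head into the jaws, y left, z up. The screw's open face is at x -100 mm, 150 mm up; the front jaw's face at x -55 mm; jaws 130 mm wide, 170 mm high; base board 170 mm wide, 18 mm thick, from x -105 to +145 mm. Nothing taller than 35 mm stands within 250 mm in front of the head.
- sanding_block: bystander, to be left alone (origin under its centre): blue sanding block, 120 x 65 x 35 mm, left of the jig
- offcut: bystander, to be left alone (origin under its centre): wood offcut, 140 x 50 x 30 mm, right of the jig
- wood_bowl: bystander, to be left alone (origin under its centre): wooden bowl, 170 mm across, on the right
- mallet: bystander, to be left alone (origin under its centre): hammer with a wooden handle, 260 mm, near right
- glue: bystander, to be left alone (origin under its centre): white glue bottle, 180 mm, far right
- chisel: bystander, to be left alone (origin under its centre): wood-handled hand tool, 220 mm, near left
- tape_roll: bystander, to be left alone (origin under its centre): yellow roll, 80 mm across, far left
Things that resemble listed ones, but are neither listed nor needed, are in the scene too. What is shaped like the key but purple is not meant.

How it is judged:
On the way, in this order (a step that is already met when the one before it is completed fails the run):
1. the key is drawn out of the socket, clear of the screw's head, with the screw not yet turned (x of each of key_long_tip, key_short_tip in the frame of socket_mouth below -0.02 m and value of joint clamp_screw below 0.1 rad), for 0.1 s.
2. the key's short arm is fully in the socket, long arm out to the right, before the screw is turned (x of key_short_tip in the frame of socket_bottom above -0.01 m and distance between key_short_tip and socket_bottom below 0.012 m and y of key_long_tip in the frame of socket_bottom below -0.13 m and value of joint clamp_screw below 0.15 rad), for 0.1 s.
At the end, for the whole second after the job is handed in: the clamp screw is at 0.45 rad or more (stop at 0.5); the key's short arm is in the socket, its end within 12 mm of the bottom's centre and at most 10 mm short of it, the long arm to the right (tip over 130 mm right of the axis, in the socket's frame); the key is released and at rest (value of joint clamp_screw above 0.45 rad and x of key_short_tip in the frame of socket_bottom above -0.01 m and distance between key_short_tip and socket_bottom below 0.012 m and y of key_long_tip in the frame of socket_bottom below -0.13 m and linear speed of key below 0.02 m/s and contact force between key and the fingers below 0.2 N); the robot touches nothing.
It fails at once if the screw is turned other than by the short arm seated in its socket (value of joint clamp_screw above 0.2 rad and distance between key_short_tip and socket_bottom above 0.018 m).
It fails at once if one of the other things on the bench is disturbed (moved over 30 mm) (distance of any of sanding_block, offcut, wood_bowl, mallet, glue, chisel, tape_roll from where it was at the start of the episode above 0.03 m).
It also fails if it takes over 72 s, if anything falls off the work surface, if the arm or the gripper's body presses on something with over 40 N, if the wrist force passes 120 N, or if a joint passes its speed limit or range.

ROBOT

A 6-joint arm with a two-finger parallel gripper is mounted at the origin on the work surface. World frame = base frame: x ahead of the robot, y to its left, z up, the work surface at z = 0. Lengths are in m, angles in rad, forces in N, time in s.
With the tool pointing down it reaches from about 0.325 to 0.9 m from the base axis. Payload 6.1 kg.
Tool frame: the origin (TCP) lies midway between the tips of the shut fingers; the grasp point (between the pads) lies 19 mm behind it (r.hold_point_z is the distance from the TCP to the grasp point, in m); z points along the fingers, y is the line along which they close (so a half turn about z gives the same grasp; the last joint's range is limited). The gripper opens to 85 mm and grips with 20 to 120 N. Pads are 22 mm wide; open, the fingers measure 114 mm over their backs; the gripper's body (76 mm by 85 mm) begins 54 mm behind the grasp point. The pads swing forward as they close: fully open they stand 13 mm farther back than shut.
Start: joints at [1.1, 0.22, 1.526, -0, 1.395, -0.126], TCP at [0.211, 0.588, 0.231] pointing down, gripper open.
Joint ranges: [-2.98, 2.98], [-0.91, 2.08], [0.09, 2.57], [-1.24, 4.39], [0.2, 2.65], [-2.68, 2.68]. Speed limits (rad/s): [2.57, 2.57, 3.01, 3.14, 3.14, 3.14].

INTERFACE

Orientations are given as a 3x3 rotation matrix whose columns are the frame's x, y, z axes.
In Python, from workcell import r gives the robot as it stands.
- The arm moves only by the tool drive_tool, never from a script. Its arguments are lists of equal length, an entry for each row: "delta_rot": the turn, a rotation vector about the tool's x, y, z in rad, a list of three; "delta_pos": the shift along the tool's x, y, z in m, a list of three; "claw": the opening, from 0 (shut) to 1 (fully open). In form: {"delta_rot": [[wx, wy, wz], ...], "delta_pos": [[x, y, z], ...], "claw": [claw, ...]}. A call has 1 to 20 rows; each row is the pose to reach, as a shift and turn from the pose commanded when the call began, along the tool's axes at that moment; what a row does not reach only later rows make up. A row lasts 1/12 s, in which the tool goes at most 41.7 mm and 7.16 degrees, less where a joint would pass 70% of its speed; a pose out of reach is approached as far as the arm can. A call with a gripper value outside its range is refused whole. The fingers move at their own pace and stop on an object; "newtons" is the grip in N (left out, the last holds). Time passes only in rows, so rows that repeat a pose let the fingers close. It gives the time, the measured TCP pose, the force, the opening and the grip force at its end, in the units of the state.
- r.observe(): the state, without advancing time (a new reading comes with each control period).
- r.capture(name): name is "scene" or "top" or "wrist"; returns a dict with "color" (420x560x3 uint8, blue, green, red), "depth" (420x560 float32, m along the optical axis (not along the pixel's ray), 0 where there is no reading), "camera_matrix" (3x3 intrinsics, pixels), "k1" (the pictures are not rectified: a ray, as slopes to the right and down, at radius r is drawn at 1 + k1 r^2 times it, then the intrinsics apply), "pose" (4x4, takes a point from camera to world coordinates); the wrist camera has in their place "hand_eye" (4x4, takes a point from camera to tool coordinates, whose origin is the TCP and whose axes are the flange's). Camera axes: x right, y down, z forward; pixel columns grow to the right and rows downward; lengths in m; the calibration is good to about 2 mm. A picture is of the moment at which its call begins: read the wrist's pose just before it.
- r.hand_in(): hands the job in; it is judged then, once.
Trained networks look in a picture, given as the dict that the camera call returned (one of the last four; its "shot" number tells which), for a name from the list of things; names that differ only in an ending like _2 or _b are one class to them, and where a whole thing is asked for, a point or a joint stands for the part that bears it (a point fixed in the world has none). Each returns a list of dicts, best first, with "p" (0 to 1); they miss things now and then, are a little off and sometimes report something else, mostly with a low value. They report only what shows in the picture. A call takes as long as a camera call. They do not tell look-alikes from the thing itself.
- r.silhouettes(picture, label): "mask" (420x560 bool, what is visible of it).
- r.landmark_of(picture, label): "position" ([x, y, z] in m, in world coordinates, good to about 4 mm: a listed point, or the origin of a listed thing).
The state is a dict: "t": time; "qpos": joint angles; "qvel": joint speeds; "joint_torque": joint torques, N m; "eef_pos": TCP position; "ee_rot": TCP orientation; "force": force on the tool from outside, world axes, zero at the start; "moment": the same for the moment, N m; "finger_gap": opening from 0.0 (shut) to 1.0 (fully open); "finger_force": force on a finger pad.
Only numpy, scipy, OpenCV 4.12 (cv2) and the standard library are available. Lean on these libraries where they do the work, as an engineer would, in place of code of your own. Each camera call takes 0.05 s, during which the arm holds its last target. There are 200 camera calls.

## Working session

There is one attempt and no reset: what is moved stays moved. The work goes in short steps, Python scripts to look and compute and a tool call to move; the robot and the scene stay as the last step left them, time stands still between calls to the robot, and variables do not carry over. Pictures are saved under pics/ and viewed, at most 10 in all, crops included, and the job is handed in when it is done.

Besides the shell and the picture viewer there is one more tool, called after ">>>" as name(argument=value, ...), one argument or row to a line, values as JSON. drive_tool: Moves the arm, as the interface text tells. Its arguments: {"type":"object","properties":{"delta_rot":{"type":"array","items":{"type":"array","items":{"type":"number"}}},"delta_pos":{"type":"array","items":{"type":"array","items":{"type":"number"}}},"claw":{"type":"array","items":{"type":"number"}},"newtons":{"type":"number"}},"required":["delta_rot","delta_pos","claw"]}

```bash
mkdir -p pics; cat > h.py <<'E'
import numpy as np, cv2
from workcell import r
np.set_printoptions(precision=4,suppress=True)
def uv(c,u,v):
    K=c["camera_matrix"];xd=(np.asarray(u,float)-K[0,2])/K[0,0];yd=(np.asarray(v,float)-K[1,2])/K[1,1]
    x,y=xd,yd
    for _ in range(10):
        s=1+c["k1"]*(x*x+y*y);x,y=xd/s,yd/s
    return x,y
def pose(c,o=None):
    if "pose" in c: return c["pose"]
    T=np.eye(4);T[:3,:3]=o["ee_rot"];T[:3,3]=o["eef_pos"];return T@c["hand_eye"]
def pts(c,m,o=None):
    v,u=np.nonzero(m&(c["depth"]>0));z=c["depth"][v,u];x,y=uv(c,u,v)
    P=pose(c,o);return np.c_[x*z,y*z,z]@P[:3,:3].T+P[:3,3]
E
python3 - <<'E'
from h import *
o=r.observe();print(o['eef_pos'],o['ee_rot'],o['finger_gap'],o['force'],r.hold_point_z)
ims=[]
for n in("scene","top"):
    c=r.capture(n);ims.append(c["color"]);print(n,c["pose"])
    for l in("key_grip","key","key_long_tip","key_short_tip","socket_mouth","socket_bottom","jig"):
        print(l,[(round(d["p"],2),np.round(d["position"],4)) for d in r.landmark_of(c,l)[:3]])
    for d in r.silhouettes(c,"key")[:2]:
        p=pts(c,d["mask"]);print("mask",d["p"],len(p),p.min(0),p.max(0),np.median(p,0))
cv2.imwrite("pics/a.png",ims[0]);cv2.imwrite("pics/b.png",ims[1])
E
```

```text
[0.211  0.5877 0.2302] [[-0.9412  0.338  -0.0009]
 [ 0.338   0.9412 -0.0018]
 [ 0.0002 -0.002  -1.    ]] 0.998810134539074 [-0.3968 -0.3158 -0.2838] 0.0187
scene [[ 0.1509  0.8537 -0.4985  1.0961]
 [ 0.9885 -0.1256  0.0842 -0.1738]
 [ 0.0093 -0.5054 -0.8628  1.1127]
 [ 0.      0.      0.      1.    ]]
key_grip [(0.93, array([0.5791, 0.074 , 0.1475])), (0.68, array([ 0.313 , -0.1186,  0.0078]))]
key [(0.79, array([ 0.2588, -0.0848,  0.0093])), (0.56, array([0.5288, 0.1081, 0.138 ])), (0.19, array([ 0.372 , -0.4292,  0.    ]))]
key_long_tip [(0.71, array([ 0.4105, -0.1798,  0.0038])), (0.53, array([0.5805, 0.0704, 0.1458]))]
key_short_tip [(0.97, array([0.5742, 0.1787, 0.1368])), (0.94, array([ 0.3014, -0.0145,  0.0088]))]
socket_mouth [(0.77, array([0.6463, 0.0313, 0.1505])), (0.45, array([ 0.369 , -0.4264, -0.0018]))]
socket_bottom [(0.46, array([0.6763, 0.0078, 0.1489]))]
jig [(0.73, array([ 0.7262, -0.0286,  0.0006])), (0.21, array([ 0.3588,  0.4108, -0.0022]))]
mask 0.67 389 [ 0.2456 -0.1871 -0.0037] [ 0.4137 -0.0141  0.0239] [ 0.307  -0.1126  0.0162]
mask 0.62 443 [ 0.4597  0.028
[... 225 characters left out ...]
[ 0.3155, -0.1192,  0.0139])), (0.84, array([0.5797, 0.0752, 0.1454]))]
key [(0.96, array([0.527 , 0.1096, 0.1447])), (0.71, array([ 0.2613, -0.0862,  0.0086]))]
key_long_tip [(0.57, array([ 0.4067, -0.1854,  0.0108]))]
key_short_tip [(0.85, array([0.5723, 0.175 , 0.137 ])), (0.56, array([ 0.3034, -0.0161,  0.0068]))]
socket_mouth [(0.7, array([0.6461, 0.0294, 0.1524]))]
socket_bottom [(0.59, array([0.677 , 0.01  , 0.1499]))]
jig [(0.75, array([ 0.7262, -0.0261, -0.0019])), (0.17, array([ 0.5119, -0.5592,  0.0027]))]
mask 0.95 385 [ 0.5163  0.0251 -0.0018] [0.6439 0.1754 0.1625] [0.5635 0.0893 0.1504]
mask 0.66 384 [ 0.2508 -0.1852 -0.0047] [ 0.4104 -0.0163  0.0271] [ 0.3062 -0.1144  0.0172]
```

View pics/a.png

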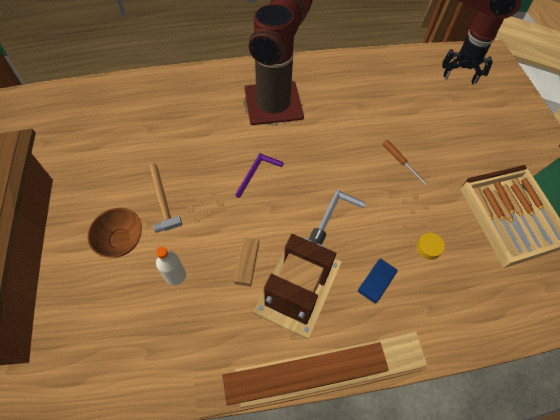

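View pics/b.png

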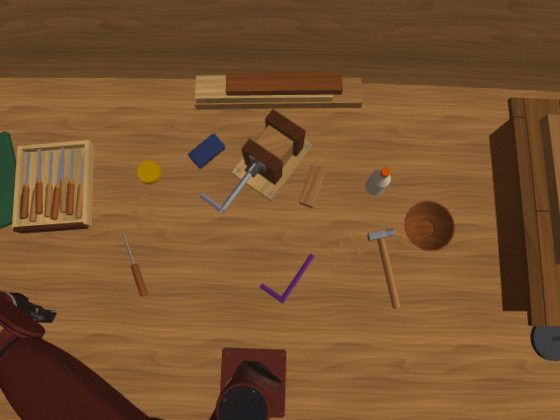

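```bash
python3 - <<'E'
from h import *
for n in("scene","top"):
    c=r.capture(n)
    # key points: use ds near
    for d in r.silhouettes(c,"key")[:3]:
        p=pts(c,d["mask"]); 
        if abs(np.median(p,0)[2]-.15)>.02: continue
        p=p[(p[:,2]>.13)&(p[:,2]<.175)]
        ax=np.array([.793,-.609,0]);k=np.array([.528,.109,.15])
        s=(p-k)@ax; l=(p-k)@np.array([.609,.793,0])
        q=p[(s>.03)&(s<.13)&(abs(l)<.02)]
        m=q.mean(0);w=np.linalg.svd(q-m)[2][0];print(n,"long",len(q),m,w*np.sign(w[0]),"yaw",np.degrees(np.arctan(w[1]/w[0])))
        q=p[(l>.025)&(l<.08)];m=q.mean(0);w=np.linalg.svd(q-m)[2][0];print("short",len(q),m,w*np.sign(w[1]))
    # jig wood
    ds=r.silhouettes(c,"jig")
    for d in ds[:1]:
        p=pts(c,d["mask"]);t=p[(p[:,2]>.162)&(p[:,2]<.178)]
        print("top",len(t),t.mean(0),[ (x) for x in cv2.minAreaRect(t[:,:2].astype(np.float32)*1000)])
    ds=r.silhouettes(c,"clamp_screw")
    for d in ds[:2]:
        p=pts(c,d["mask"]);print("screw",d["p"],len(p),p.min(0),p.max(0),p.mean(0))
E
```

```text
scene long 184 [0.5946 0.0629 0.153 ] [ 0.8239 -0.5644  0.0513] yaw -34.41211070921214
short 129 [0.5586 0.1513 0.1453] [ 0.5478  0.8359 -0.0335]
top 1918 [ 0.7489 -0.0407  0.1694] [(732.9207763671875, -30.926422119140625), (130.39520263671875, 215.07688903808594), 55.27810287475586]
screw 0.78 169 [ 0.6389 -0.0023  0.1554] [0.6837 0.0389 0.1732] [0.6626 0.018  0.1663]
screw 0.55 568 [ 0.6402  0.3496 -0.0003] [0.7222 0.428  0.0379] [0.684  0.3849 0.0275]
top long 190 [0.5947 0.062  0.1525] [ 0.8259 -0.5619  0.0465] yaw -34.22688096713491
short 94 [0.5562 0.1528 0.1464] [ 0.5566  0.8301 -0.0338]
top 1222 [ 0.7367 -0.0362  0.169 ] [(730.76220703125, -31.05292510986328), (128.8048095703125, 214.16807556152344), 55.343597412109375]
screw 0.53 193 [ 0.6335 -0.0054  0.0123] [0.7141 0.0524 0.1759] [0.6599 0.0168 0.1576]
screw 0.49 244 [0.2573 0.3594 0.0095] [0.3579 0.417  0.033 ] [0.3059 0.3865 0.0221]
```

The scene view shows the steel key at about (335,210) sticking into the dark head at (318,236). The purple look-alike is at (258,170). The top view agrees, with the key at (230,190) and the head at (258,167). The mouth is at about (0.646, 0.030, 0.150), the jig yaw is -34.7°, and the key grip lies 80 mm in front, which fits the given sizes.

```bash
cat >> h.py <<'E'
from scipy.spatial.transform import Rotation as Ro
Y=np.radians(-34.7);A=np.array([np.cos(Y),np.sin(Y),0]);L=np.array([-np.sin(Y),np.cos(Y),0]);Z=np.array([0,0,1.])
M=np.array([.646,.0302,.150])
def rot(y): return np.c_[np.cross(y,-Z),y,-Z]
def go(p,R,o=None):
    o=o or r.observe();R0=np.array(o["ee_rot"])
    print("dpos",R0.T@(p-o["eef_pos"]),"drot",Ro.from_matrix(R0.T@R).as_rotvec())
def st():
    o=r.observe();R=np.array(o["ee_rot"]);d=o["eef_pos"]-M
    print("t",o["t"],"jig",np.array([d@A,d@L,o["eef_pos"][2]]),"F",[round(float(np.dot(o["force"],k)),2) for k in(A,L,Z)],"gap",o["finger_gap"],o["finger_force"]);return o
E
python3 - <<'E'
from h import *
G=M-.080*A
for z in(.23,.129): go(np.r_[G[:2],z],rot(L))
E
```

```text
dpos [-0.5205 -0.3576  0.0013] drot [-0.      0.      0.2608]
dpos [-0.5205 -0.3576  0.1023] drot [-0.      0.      0.2608]
```

>>> drive_tool(
  delta_rot=[
    [0, 0, 0.26],
    [0, 0, 0.26],
    [0, 0, 0.26],
    [0, 0, 0.26],
    [0, 0, 0.26],
    [0, 0, 0.26],
    [0, 0, 0.26],
    [0, 0, 0.26],
    [0, 0, 0.26],
    [0, 0, 0.26],
    [0, 0, 0.26],
    [0, 0, 0.26],
    [0, 0, 0.26],
    [0, 0, 0.26],
    [0, 0, 0.26],
    [0, 0, 0.26],
    [0, 0, 0.26],
    [0, 0, 0.26],
    [0, 0, 0.26],
    [0, 0, 0.26],
  ],
  delta_pos=[
    [-0.52, -0.358, 0],
    [-0.52, -0.358, 0],
    [-0.52, -0.358, 0],
    [-0.52, -0.358, 0],
    [-0.52, -0.358, 0],
    [-0.52, -0.358, 0],
    [-0.52, -0.358, 0],
    [-0.52, -0.358, 0],
    [-0.52, -0.358, 0],
    [-0.52, -0.358, 0],
    [-0.52, -0.358, 0],
    [-0.52, -0.358, 0],
    [-0.52, -0.358, 0],
    [-0.52, -0.358, 0],
    [-0.52, -0.358, 0],
    [-0.52, -0.358, 0],
    [-0.52, -0.358, 0],
    [-0.52, -0.358, 0],
    [-0.52, -0.358, 0],
    [-0.52, -0.358, 0],
  ],
  claw=[1, 1, 1, 1, 1, 1, 1, 1, 1, 1, 1, 1, 1, 1, 1, 1, 1, 1, 1, 1],
)

```text
t: 2.97
eef_pos: [0.5789, 0.0771, 0.2313]
ee_rot: [[-0.824, 0.567, -0.0], [0.567, 0.824, 0.0], [0.0, 0.0, -1.0]]
force: [0.4, 0.7, -0.3]
finger_gap: 1.0
finger_force: 0.0
```

```bash
python3 - <<'E'
from h import *
G=M-.080*A
o=st();go(np.r_[G[:2],.129],rot(L),o)
c=r.capture("wrist");cv2.imwrite("pics/c.png",c["color"])
for l in("key_grip","key","key_short_tip","socket_mouth"):
    print(l,[(round(d["p"],2),np.array(d["position"])) for d in r.landmark_of(c,l)[:2]])
for d in r.silhouettes(c,"key")[:1]:
    p=pts(c,d["mask"],o);q=np.c_[(p-M)@A,(p-M)@L,p[:,2]]
    s=q[(q[:,0]>-.125)&(q[:,0]<-.01)&(abs(q[:,1])<.02)&(q[:,2]>.13)]
    print(len(p),len(s))
    if len(s)>50: print(s.mean(0),s.min(0),s.max(0),np.polyfit(s[:,0],s[:,1],1),np.polyfit(s[:,0],s[:,2],1))
for d in r.silhouettes(c,"clamp_screw")[:1]:
    p=pts(c,d["mask"],o);q=np.c_[(p-M)@A,(p-M)@L,p[:,2]];print("screw",d["p"],np.percentile(q,[5,50,95],axis=0))
E
```

```text
t 2.9667 jig [-0.0819  0.0003  0.2313] F [-0.08, 0.84, -0.25] gap 0.9995846039370627 0.0
dpos [-0.0019 -0.0004  0.1023] drot [ 0.0002 -0.0004  0.0028]
key_grip [(0.76, array([ 0.3072, -0.1202,  0.0116])), (0.7, array([0.5716, 0.0705, 0.1479]))]
key [(0.6, array([0.5196, 0.1076, 0.1424])), (0.56, array([ 0.2583, -0.0854,  0.0087]))]
key_short_tip [(0.98, array([0.5749, 0.1787, 0.1375])), (0.57, array([ 0.3027, -0.0095,  0.0087]))]
socket_mouth [(0.75, array([0.6469, 0.0256, 0.1481])), (0.43, array([ 0.6807,  0.3909, -0.0011]))]
4144 0
screw 0.56 [[-0.0006 -0.0191  0.1436]
 [ 0.0106 -0.0026  0.165 ]
 [ 0.0327  0.0142  0.1701]]
```

>>> drive_tool(
  delta_rot=[
    [0, 0, 0.003],
    [0, 0, 0.003],
    [0, 0, 0.003],
    [0, 0, 0.003],
    [0, 0, 0.003],
    [0, 0, 0.003],
  ],
  delta_pos=[
    [-0.002, -0.001, 0.035],
    [-0.002, -0.001, 0.07],
    [-0.002, -0.001, 0.09],
    [-0.002, -0.001, 0.102],
    [-0.002, -0.001, 0.102],
    [-0.002, -0.001, 0.102],
  ],
  claw=[1, 1, 1, 1, 1, 1],
)

```text
t: 3.82
eef_pos: [0.5809, 0.0736, 0.1296]
ee_rot: [[-0.821, 0.571, -0.0], [0.571, 0.821, 0.0], [0.0, -0.0, -1.0]]
force: [0.6, 0.7, 1.0]
finger_gap: 1.0
finger_force: 0.0
```

>>> drive_tool(
  delta_rot=[
    [0, 0, 0],
    [0, 0, 0],
    [0, 0, 0],
    [0, 0, 0],
    [0, 0, 0],
    [0, 0, 0],
    [0, 0, 0],
    [0, 0, 0],
    [0, 0, 0],
    [0, 0, 0],
    [0, 0, 0],
    [0, 0, 0],
  ],
  delta_pos=[
    [0, 0, 0],
    [0, 0, 0],
    [0, 0, 0],
    [0, 0, 0],
    [0, 0, 0],
    [0, 0, 0],
    [0, 0, 0],
    [0, 0, 0],
    [0, 0, 0],
    [0, 0, 0],
    [0, 0, 0],
    [0, 0, 0],
  ],
  claw=[0, 0, 0, 0, 0, 0, 0, 0, 0, 0, 0, 0],
  newtons=60,
)

```text
t: 4.82
eef_pos: [0.5808, 0.0734, 0.1295]
ee_rot: [[-0.821, 0.571, 0.0], [0.571, 0.821, -0.0], [-0.0, -0.0, -1.0]]
force: [-2.0, -1.7, 4.9]
finger_gap: 0.188
finger_force: 59.7
```

```bash
python3 - <<'E'
from h import *
st()
for n in("scene","top"):
    c=r.capture(n)
    for l in("key","key_short_tip"):
        print(l,[(round(d["p"],2),np.array([(d["position"]-M)@A,(d["position"]-M)@L,d["position"][2]])) for d in r.landmark_of(c,l)[:2]])
E
```

```text
t 4.8167 jig [-0.0781 -0.0016  0.1295] F [-0.67, -2.54, 4.9] gap 0.18809718316077678 59.67311802491167
key [(0.87, array([-0.2537, -0.3137,  0.0104])), (0.78, array([-0.1424, -0.0026,  0.1382]))]
key_short_tip [(0.94, array([-0.2567, -0.2341,  0.0061])), (0.6, array([-0.1431,  0.0795,  0.134 ]))]
key [(0.72, array([-0.2505, -0.3144,  0.0103])), (0.67, array([-0.1413, -0.    ,  0.1426]))]
key_short_tip [(0.71, array([-0.2572, -0.233 ,  0.0079])), (0.68, array([-0.1408,  0.0812,  0.1382]))]
```

>>> drive_tool(
  delta_rot=[
    [0, 0, 0],
    [0, 0, 0],
    [0, 0, 0],
    [0, 0, 0],
    [0, 0, 0],
    [0, 0, 0],
    [0, 0, 0],
    [0, 0, 0],
    [0, 0, 0],
    [0, 0, 0],
    [0, 0, 0],
    [0, 0, 0],
  ],
  delta_pos=[
    [0.008, 0, 0],
    [0.018, 0, 0],
    [0.03, 0, 0],
    [0.042, 0, 0],
    [0.056, 0, 0],
    [0.07, 0, 0],
    [0.085, 0, 0],
    [0.1, 0, 0],
    [0.115, 0, 0],
    [0.13, 0, 0],
    [0.13, 0, 0],
    [0.13, 0, 0],
  ],
  claw=[0, 0, 0, 0, 0, 0, 0, 0, 0, 0, 0, 0],
)

```text
t: 6.12
eef_pos: [0.473, 0.1486, 0.1293]
ee_rot: [[-0.822, 0.57, 0.0], [0.57, 0.822, -0.0], [-0.0, 0.0, -1.0]]
force: [0.3, -0.6, -4.7]
finger_gap: 0.179
finger_force: 58.7
```

```bash
python3 - <<'E'
from h import *
o=st();R=np.array(o["ee_rot"])
go(o["eef_pos"],rot(-A) if 0 else rot(A),o)
for n in("scene","top"):
    c=r.capture(n)
    for l in("key","key_short_tip","key_long_tip"):
        print(l,[(round(d["p"],2),np.array([(d["position"]-M)@A,(d["position"]-M)@L,d["position"][2]])) for d in r.landmark_of(c,l)[:2]])
cv2.imwrite("pics/d.png",c["color"][100:300,150:350])
E
```

```text
t 6.1167 jig [-0.2096 -0.0011  0.1293] F [0.62, -0.33, -4.67] gap 0.17941405676828187 58.69908650683101
dpos [0. 0. 0.] drot [0.0001 0.0001 1.5702]
key [(0.94, array([-0.2529, -0.3141,  0.0107])), (0.68, array([-0.4511,  0.151 ,  0.0028]))]
key_short_tip [(0.75, array([-0.2739,  0.0818,  0.1377])), (0.63, array([-0.2557, -0.2346,  0.0086]))]
key_long_tip [(0.83, array([-0.0734, -0.3066,  0.008 ])), (0.57, array([-0.0944,  0.003 ,  0.1522]))]
key [(0.77, array([-0.2492, -0.3145,  0.0094])), (0.61, array([-0.2729, -0.002 ,  0.1429]))]
key_short_tip [(0.74, array([-0.2582, -0.2308,  0.0092])), (0.61, array([-0.2715,  0.0803,  0.1361]))]
key_long_tip [(0.91, array([-0.0758, -0.3099,  0.0083])), (0.55, array([-0.093 , -0.0021,  0.1502]))]
```

>>> drive_tool(
  delta_rot=[
    [0, 0, 1.57],
    [0, 0, 1.57],
    [0, 0, 1.57],
    [0, 0, 1.57],
    [0, 0, 1.57],
    [0, 0, 1.57],
    [0, 0, 1.57],
    [0, 0, 1.57],
    [0, 0, 1.57],
    [0, 0, 1.57],
    [0, 0, 1.57],
    [0, 0, 1.57],
    [0, 0, 1.57],
    [0, 0, 1.57],
    [0, 0, 1.57],
    [0, 0, 1.57],
  ],
  delta_pos=[
    [0, 0, 0],
    [0, 0, 0],
    [0, 0, 0],
    [0, 0, 0],
    [0, 0, 0],
    [0, 0, 0],
    [0, 0, 0],
    [0, 0, 0],
    [0, 0, 0],
    [0, 0, 0],
    [0, 0, 0],
    [0, 0, 0],
    [0, 0, 0],
    [0, 0, 0],
    [0, 0, 0],
    [0, 0, 0],
  ],
  claw=[0, 0, 0, 0, 0, 0, 0, 0, 0, 0, 0, 0, 0, 0, 0, 0],
)

```text
t: 7.85
eef_pos: [0.474, 0.1477, 0.1292]
ee_rot: [[0.569, 0.823, -0.0], [0.823, -0.569, 0.0], [-0.0, -0.0, -1.0]]
force: [0.7, 0.8, -5.5]
finger_gap: 0.183
finger_force: 58.7
```

```bash
cat > m.py <<'E'
from h import *
J=lambda p:np.array([(p-M)@A,(p-M)@L,p[...,2]]).T if np.ndim(p)==1 else np.c_[(p-M)@A,(p-M)@L,p[:,2]]
o=st();t=J(np.array(o["eef_pos"]))
def f(q,ax,n):
    q=q[q[:,2]>np.median(q[:,2])-.006]
    x=q[:,ax];print("  ",n,len(q),"axis lat",np.polyfit(x,q[:,1-ax],1),"z slope",np.polyfit(x,q[:,2],1),"zmax",np.percentile(q[:,2],95),"range",np.percentile(x,[1,99]))
for n in("scene","top","wrist"):
    o=r.observe();c=r.capture(n);print(n)
    for l in("key","key_short_tip","key_long_tip","socket_mouth","socket_bottom"):
        for d in r.landmark_of(c,l):
            if d["position"][2]>.1: print(l,round(d["p"],2),J(np.array(d["position"])))
    for d in r.silhouettes(c,"key")[:3]:
        q=J(pts(c,d["mask"],o));q=q[(abs(q[:,2]-.15)<.025)]
        if len(q)<60: continue
        b=t+np.array([0,.062,0])
        s=q[(q[:,0]>b[0]+.015)&(q[:,0]<b[0]+.08)&(abs(q[:,1]-b[1])<.015)]
        g=q[(abs(q[:,0]-b[0])<.015)&(q[:,1]<b[1]-.01)&(abs(q[:,1]-t[1])>.02)]
        if len(s)>15: f(s,0,"short")
        if len(g)>15: f(g,1,"long")
cv2.imwrite("pics/w%d.png"%c["shot"],c["color"])
E
python3 m.py; ls pics
```

```text
t 7.85 jig [-0.2083 -0.0013  0.1292] F [0.09, 1.05, -5.46] gap 0.18282259488515154 58.706191698893235
scene
key 0.7 [-0.2041  0.0617  0.1362]
key_short_tip 0.81 [-0.1256  0.0619  0.1374]
key_long_tip 0.8 [-0.2054 -0.1153  0.1547]
socket_mouth 0.55 [0.0021 0.0023 0.1542]
socket_bottom 0.66 [-0.2067 -0.0002  0.1452]
socket_bottom 0.5 [ 0.0371 -0.0016  0.1508]
   short 108 axis lat [0.008  0.0658] z slope [-0.0488  0.1388] zmax 0.1502037567660145 range [-0.1918 -0.1293]
   long 225 axis lat [-0.0136 -0.2059] z slope [-0.0397  0.1512] zmax 0.1593066634116329 range [-0.1129  0.0487]
top
key 0.17 [-0.2104  0.006   0.1411]
key_long_tip 0.67 [-0.208  -0.1179  0.1528]
socket_mouth 0.51 [ 0.0001 -0.0012  0.1523]
socket_bottom 0.62 [0.0402 0.001  0.1493]
   long 137 axis lat [ 0.0154 -0.2078] z slope [-0.0583  0.1516] zmax 0.16071633981307845 range [-0.1121 -0.0349]
wrist
key 0.59 [-0.2106  0.0612  0.1402]
key_short_tip 0.75 [-0.1187  0.0641  0.1376]
socket_bottom 0.35 [-0.2115  0.06    0.1393]
   short 6572 axis lat [-0.0002  0.0637] z slope [-0.0355  0.1403] zmax 0.14872315763589442 range [-0.1926 -0.1289]
   long 3996 axis lat [ 0.0041 -0.2074] z slope [-0.0511  0.1509] zmax 0.15378920794876116 range [-0.0369  0.0503]
a.png
b.png
c.png
d.png
w12.png
```

>>> drive_tool(
  delta_rot=[
    [-0.02, 0.025, 0],
    [-0.04, 0.05, 0],
    [-0.04, 0.05, 0],
    [-0.04, 0.05, 0],
    [-0.04, 0.05, 0],
    [-0.04, 0.05, 0],
    [-0.04, 0.05, 0],
  ],
  delta_pos=[
    [-0.015, 0.01, -0.002],
    [-0.03, 0.02, -0.006],
    [-0.045, 0.035, -0.006],
    [-0.06, 0.05, -0.006],
    [-0.064, 0.055, -0.006],
    [-0.064, 0.055, -0.006],
    [-0.064, 0.055, -0.006],
  ],
  claw=[0, 0, 0, 0, 0, 0, 0],
)

```text
t: 9.48
eef_pos: [0.4826, 0.064, 0.1353]
ee_rot: [[0.57, 0.819, 0.061], [0.82, -0.572, 0.019], [0.05, 0.039, -0.998]]
force: [-0.7, 1.3, -4.2]
finger_gap: 0.179
finger_force: 59.1
```

```bash
python3 m.py; ls pics
```

```text
t 9.4833 jig [-0.1535 -0.0652  0.1353] F [-1.33, 0.63, -4.22] gap 0.17938016856325578 59.101759256273
scene
key 0.85 [-0.15   -0.0015  0.1452]
key 0.2 [-0.0717 -0.0036  0.1469]
key_short_tip 0.57 [-0.0723 -0.0043  0.1484]
key_long_tip 0.87 [-0.1543 -0.1797  0.1522]
socket_mouth 0.67 [0.0008 0.0011 0.1495]
socket_bottom 0.77 [ 0.0372 -0.0028  0.149 ]
   short 120 axis lat [-0.0195 -0.0029] z slope [-0.0035  0.1567] zmax 0.16025812619865976 range [-0.1371 -0.0754]
   long 200 axis lat [ 0.0023 -0.1509] z slope [0.0035 0.1573] zmax 0.16132406358021933 range [-0.1794 -0.0137]
top
key_long_tip 0.5 [-0.1536 -0.1806  0.1525]
socket_mouth 0.75 [-0.0011 -0.      0.1507]
socket_bottom 0.44 [ 0.0377 -0.002   0.1518]
   long 110 axis lat [-0.0013 -0.1555] z slope [0.0105 0.1595] zmax 0.1624474442836671 range [-0.1786 -0.1175]
wrist
key 0.75 [-0.1541 -0.0002  0.151 ]
key_short_tip 0.56 [-0.0673 -0.0004  0.152 ]
   short 6562 axis lat [-0.0002 -0.0013] z slope [0.0053 0.1577] zmax 0.15960922759643084 range [-0.1379 -0.0742]
   long 4135 axis lat [ 0.0029 -0.1531] z slope [-0.001   0.1569] zmax 0.15941456465292225 range [-0.1021 -0.0137]
a.png
b.png
c.png
d.png
w12.png
w15.png
```

>>> drive_tool(
  delta_rot=[
    [0, 0, 0],
    [0, 0, 0],
    [0, 0, 0],
    [0, 0, 0],
    [0, 0, 0],
    [0, 0, 0],
    [0, 0, 0],
    [0, 0, 0],
    [0, 0, 0],
    [0, 0, 0],
  ],
  delta_pos=[
    [0, 0.015, 0.0006],
    [0, 0.03, 0.0012],
    [0, 0.045, 0.0018],
    [0, 0.055, 0.0022],
    [0, 0.062, 0.0024],
    [0, 0.068, 0.0027],
    [0, 0.073, 0.0029],
    [0, 0.078, 0.003],
    [0, 0.082, 0.0032],
    [0, 0.082, 0.0032],
  ],
  claw=[0, 0, 0, 0, 0, 0, 0, 0, 0, 0],
)

```text
t: 11.37
eef_pos: [0.5485, 0.0172, 0.1342]
ee_rot: [[0.569, 0.821, 0.057], [0.821, -0.57, 0.018], [0.048, 0.036, -0.998]]
force: [-4.2, -0.1, -3.9]
finger_gap: 0.185
finger_force: 59.8
```

```bash
python3 m.py
```

```text
t 11.3667 jig [-0.0728 -0.0662  0.1342] F [-3.4, -2.51, -3.88] gap 0.1851350816171313 59.75181459543819
scene
key 0.55 [-0.0694 -0.0009  0.1438]
key_short_tip 0.78 [ 0.0091 -0.0032  0.1481]
key_short_tip 0.53 [-0.0703 -0.1798  0.1488]
key_long_tip 0.79 [-0.0744 -0.1814  0.1525]
socket_mouth 0.64 [0.0019 0.0039 0.1483]
socket_bottom 0.68 [-0.0707 -0.1813  0.1513]
socket_bottom 0.64 [ 0.0384 -0.0017  0.1509]
socket_bottom 0.26 [-0.0683 -0.0013  0.145 ]
   short 93 axis lat [ 0.0012 -0.002 ] z slope [0.0225 0.1577] zmax 0.1601863565548954 range [-0.0565 -0.009 ]
   long 220 axis lat [ 0.0026 -0.0701] z slope [-0.0004  0.1559] zmax 0.1599346060078759 range [-0.1775 -0.0157]
top
key_long_tip 0.4 [-0.0714 -0.1831  0.1484]
socket_mouth 0.39 [-0.0012  0.0007  0.1499]
socket_bottom 0.38 [0.0391 0.0006 0.1473]
wrist
key 0.97 [-0.0786 -0.0015  0.1528]
key_short_tip 0.94 [0.0132 0.     0.1489]
socket_bottom 0.69 [0.0416 0.0014 0.1524]
   short 6117 axis lat [-0.0008 -0.0021] z slope [0.0081 0.1569] zmax 0.1591021857351822 range [-0.0572  0.0019]
   long 4098 axis lat [-0.001  -0.0723] z slope [-0.001   0.1563] zmax 0.15881445234700214 range [-0.1027 -0.0147]
```

>>> drive_tool(
  delta_rot=[
    [0, 0, 0],
    [0, 0, 0],
    [0, 0, 0],
    [0, 0, 0],
    [0, 0, 0],
    [0, 0, 0],
    [0, 0, 0],
    [0, 0, 0],
  ],
  delta_pos=[
    [0, 0.004, 0],
    [0, 0.008, 0],
    [0, 0.012, 0],
    [0, 0.016, 0.0002],
    [0, 0.02, 0.0004],
    [0, 0.024, 0.0006],
    [0, 0.026, 0.0007],
    [0, 0.026, 0.0007],
  ],
  claw=[0, 0, 0, 0, 0, 0, 0, 0],
)

```text
t: 13.08
eef_pos: [0.5706, 0.0019, 0.1351]
ee_rot: [[0.569, 0.82, 0.059], [0.821, -0.571, 0.018], [0.048, 0.038, -0.998]]
force: [-5.6, -2.6, -5.3]
finger_gap: 0.187
finger_force: 59.7
```

```bash
python3 m.py
```

```text
t 13.0833 jig [-0.0459 -0.0662  0.1351] F [-3.09, -5.29, -5.32] gap 0.18725207712768266 59.668767889088485
scene
key 0.9 [-0.0429 -0.0049  0.1482]
key_long_tip 0.74 [-0.0472 -0.1824  0.1521]
socket_mouth 0.72 [ 0.0019 -0.0012  0.1506]
socket_bottom 0.59 [ 0.0378 -0.0042  0.1479]
   short 47 axis lat [ 0.0311 -0.0012] z slope [0.1636 0.1603] zmax 0.16121325716075255 range [-0.0304 -0.0032]
   long 241 axis lat [-0.0049 -0.0443] z slope [-0.002   0.1564] zmax 0.16095241748870392 range [-0.1807 -0.0161]
   short 130 axis lat [-0.0021 -0.0034] z slope [0.0129 0.1668] zmax 0.17127580863018826 range [-0.0023  0.034 ]
top
key_long_tip 0.4 [-0.0446 -0.1823  0.1518]
   long 100 axis lat [ 0.0019 -0.0471] z slope [0.0262 0.1617] zmax 0.1628368872052741 range [-0.1792 -0.1241]
wrist
key 0.83 [-0.0502 -0.0043  0.1526]
socket_mouth 0.94 [ 0.0042 -0.0031  0.1484]
socket_bottom 0.87 [0.0437 0.0001 0.1518]
   short 3345 axis lat [-0.0099 -0.0022] z slope [0.0095 0.1571] zmax 0.15943749434519566 range [-0.0305  0.0009]
   long 4092 axis lat [-0.0009 -0.0458] z slope [-0.0023  0.1567] zmax 0.15920941220707255 range [-0.1029 -0.0146]
```

>>> drive_tool(
  delta_rot=[
    [0, 0, 0],
    [0, 0, 0],
    [0, 0, 0],
    [0, 0, 0],
    [0, 0, 0],
  ],
  delta_pos=[
    [0, 0.001, 0],
    [-0.0005, 0.002, 0],
    [-0.001, 0.003, 0],
    [-0.001, 0.004, 0],
    [-0.001, 0.004, 0],
  ],
  claw=[0, 0, 0, 0, 0],
)

```text
t: 14.55
eef_pos: [0.5708, 0.0006, 0.1342]
ee_rot: [[0.568, 0.821, 0.053], [0.822, -0.57, 0.02], [0.047, 0.032, -0.998]]
force: [-12.9, 2.5, -2.0]
finger_gap: 0.191
finger_force: 60.4
```

```bash
python3 -c "
from h import *
o=st()"
```

```text
t 14.55 jig [-0.045  -0.0672  0.1342] F [-12.04, -5.25, -1.98] gap 0.19146590670040498 60.430871858261526
```

>>> drive_tool(
  delta_rot=[
    [0, 0, 0],
    [0, 0, 0],
    [0, 0, 0],
    [0, 0, 0],
    [0, 0, 0],
    [0, 0, 0],
    [0, 0, 0],
    [0, 0, 0],
    [0, 0, 0],
    [0, 0, 0],
    [0, 0, 0],
    [0, 0, 0],
  ],
  delta_pos=[
    [0, 0, 0],
    [0, 0, 0],
    [0, 0, 0],
    [0, 0, 0],
    [0, 0, 0],
    [0, 0, 0],
    [0, 0, 0],
    [0, 0, -0.015],
    [0, 0, -0.035],
    [0, 0, -0.06],
    [0, 0, -0.08],
    [0, 0, -0.08],
  ],
  claw=[0.7, 0.7, 0.7, 0.7, 0.7, 0.7, 0.7, 0.7, 0.7, 0.7, 0.7, 0.7],
)

```text
t: 15.55
eef_pos: [0.572, -0.0028, 0.2211]
ee_rot: [[0.568, 0.82, 0.07], [0.821, -0.571, 0.017], [0.054, 0.048, -0.997]]
force: [0.9, -0.4, 1.8]
finger_gap: 0.699
finger_force: 0.0
```

```bash
python3 m.py; python3 - <<'E'
from h import *
o=st();go(M-.045*A-.145*L+.035*Z,rot(A),o)
E
```

```text
t 15.55 jig [-0.0421 -0.0692  0.2211] F [0.98, 0.22, 1.78] gap 0.6990211165300552 0.0
scene
key 0.57 [-0.0419 -0.0071  0.1464]
key_short_tip 0.7 [0.0029 0.0006 0.1534]
key_long_tip 0.84 [-0.0424 -0.179   0.1194]
socket_mouth 0.7 [ 0.0372 -0.0026  0.1512]
socket_mouth 0.49 [ 0.0029 -0.0005  0.1513]
socket_bottom 0.62 [ 0.0372 -0.0015  0.1519]
socket_bottom 0.31 [-0.043  -0.0051  0.1464]
   short 40 axis lat [-0.0201 -0.0029] z slope [0.096  0.1587] zmax 0.16009987444968118 range [-0.0267 -0.0078]
   long 184 axis lat [ 0.006  -0.0422] z slope [0.1496 0.1544] zmax 0.15445741822632933 range [-0.1586 -0.0179]
top
key 0.54 [-0.0474 -0.003   0.1505]
key_long_tip 0.66 [-0.0436 -0.1801  0.1201]
   long 94 axis lat [ 0.0032 -0.0456] z slope [0.1211 0.1491] zmax 0.13734682498594328 range [-0.1763 -0.1179]
wrist
key 0.95 [-0.0504 -0.0045  0.1493]
key 0.69 [-0.0491 -0.1762  0.1172]
key_short_tip 0.23 [0.0409 0.0018 0.152 ]
key_long_tip 0.89 [-0.0474 -0.1823  0.1163]
socket_mouth 0.72 [-0.0006 -0.0036  0.1477]
socket_bottom 0.89 [ 0.0409 -0.001   0.1535]
   short 1125 axis lat [ 0.0046 -0.0033] z slope [0.0192 0.1568] zmax 0.15917560085659305 range [-0.0269  0.0002]
   long 2152 axis lat [-0.0162 -0.0456] z slope [0.1718 0.1567] zmax 0.15417665885784246 range [-0.1418 -0.0178]
t 16.6 jig [-0.0446 -0.0704  0.2157] F [0.1, 0.02, 0.39] gap 0.6967151452981362 0.0
dpos [-0.0761 -0.0015  0.0269] drot [ 0.0401 -0.05   -0.0014]
```

>>> drive_tool(
  delta_rot=[
    [0.02, -0.025, 0],
    [0.04, -0.05, 0],
    [0.04, -0.05, 0],
    [0.04, -0.05, 0],
    [0.04, -0.05, 0],
    [0.04, -0.05, 0],
    [0.04, -0.05, 0],
    [0.04, -0.05, 0],
    [0.04, -0.05, 0],
    [0.04, -0.05, 0],
    [0.04, -0.05, 0],
  ],
  delta_pos=[
    [-0.02, -0.0015, 0],
    [-0.04, -0.0015, 0],
    [-0.061, -0.0015, 0],
    [-0.061, -0.0015, 0],
    [-0.061, -0.0015, 0],
    [-0.061, -0.0015, 0.01],
    [-0.061, -0.0015, 0.02],
    [-0.061, -0.0015, 0.035],
    [-0.061, -0.0015, 0.05],
    [-0.061, -0.0015, 0.06],
    [-0.061, -0.0015, 0.06],
  ],
  claw=[0, 0, 0, 0, 0, 0, 0, 0, 0, 0, 0],
)

```text
t: 17.52
eef_pos: [0.5351, -0.0493, 0.149]
ee_rot: [[0.57, 0.822, -0.006], [0.822, -0.57, 0.002], [-0.002, -0.005, -1.0]]
force: [-0.4, 0.1, 0.6]
finger_gap: 0.003
finger_force: 0.0
```

```bash
python3 -c "
from h import *
o=st();print(o['ee_rot']);go(M-.045*A-.130*L-.075*Z,rot(A),o)"
```

```text
t 17.5167 jig [-0.0459 -0.1285  0.149 ] F [-0.4, -0.17, 0.59] gap 0.0034093688454791197 0.0
[[ 0.5698  0.8218 -0.0056]
 [ 0.8218 -0.5698  0.0015]
 [-0.0019 -0.0054 -1.    ]]
dpos [-0.0014  0.0013  0.074 ] drot [-0.0054  0.0019 -0.0006]
```

Press down in steps and watch the force.

>>> drive_tool(
  delta_rot=[
    [0, 0, 0],
    [0, 0, 0],
    [0, 0, 0],
    [0, 0, 0],
    [0, 0, 0],
    [0, 0, 0],
    [0, 0, 0],
    [0, 0, 0],
    [0, 0, 0],
    [0, 0, 0],
  ],
  delta_pos=[
    [0, 0.001, 0.006],
    [0, 0.001, 0.012],
    [0, 0.001, 0.018],
    [0, 0.001, 0.024],
    [0, 0.001, 0.03],
    [0, 0.001, 0.036],
    [0, 0.001, 0.042],
    [0, 0.001, 0.048],
    [0, 0.001, 0.05],
    [0, 0.001, 0.05],
  ],
  claw=[0, 0, 0, 0, 0, 0, 0, 0, 0, 0],
)

```text
t: 18.35
eef_pos: [0.5399, -0.051, 0.1044]
ee_rot: [[0.57, 0.821, 0.005], [0.821, -0.57, -0.0], [0.002, 0.004, -1.0]]
force: [0.7, 1.1, 8.4]
finger_gap: -0.002
finger_force: 3.3
```

```bash
python3 m.py
```

```text
t 18.35 jig [-0.041  -0.1272  0.1044] F [-0.05, 1.26, 8.39] gap -0.0019408259194136088 3.2639817567542195
scene
key 0.6 [-0.0442 -0.0037  0.1445]
socket_mouth 0.62 [0.002  0.0009 0.1512]
socket_bottom 0.7 [ 0.0354 -0.0015  0.1501]
socket_bottom 0.46 [0.0011 0.0015 0.1497]
top
key 0.42 [-0.0456 -0.003   0.1495]
key_short_tip 0.59 [-0.0465 -0.0581  0.1217]
wrist
   long 27 axis lat [-0.3245 -0.0695] z slope [0.0558 0.1296] zmax 0.12582546646809364 range [-0.0791 -0.0754]
```

>>> drive_tool(
  delta_rot=[
    [0, 0, 0],
    [0, 0, 0],
    [0, 0, 0],
    [0, 0, 0],
    [0, 0, 0],
    [0, 0, 0],
    [0, 0, 0],
    [0, 0, 0],
    [0, 0, 0],
  ],
  delta_pos=[
    [0, -0.001, 0.01],
    [0, -0.002, 0.014],
    [0, -0.003, 0.018],
    [0, -0.003, 0.022],
    [0, -0.003, 0.026],
    [0, -0.003, 0.03],
    [0, -0.003, 0.033],
    [0, -0.003, 0.035],
    [0, -0.003, 0.035],
  ],
  claw=[0, 0, 0, 0, 0, 0, 0, 0, 0],
)

```text
t: 20.15
eef_pos: [0.5375, -0.0498, 0.0694]
ee_rot: [[0.571, 0.821, 0.004], [0.821, -0.571, -0.001], [0.002, 0.004, -1.0]]
force: [-0.0, -0.2, 7.1]
finger_gap: 0.0
finger_force: 3.3
```

```bash
python3 m.py
```

```text
t 20.15 jig [-0.0437 -0.1276  0.0694] F [0.09, -0.16, 7.13] gap 0.0003171768710970438 3.2593938059492444
scene
key 0.76 [-0.0482 -0.0036  0.1451]
socket_mouth 0.69 [-0.0001  0.0017  0.1489]
socket_bottom 0.57 [0.041  0.0002 0.1491]
top
key 0.44 [-0.0486 -0.0024  0.149 ]
key_short_tip 0.35 [-0.0003 -0.0019  0.1513]
socket_mouth 0.63 [-0.0001  0.      0.1504]
socket_bottom 0.63 [0.0432 0.0015 0.1473]
wrist
```

>>> drive_tool(
  delta_rot=[
    [0, 0, 0],
    [0, 0, 0],
    [0, 0, 0],
    [0, 0, 0],
  ],
  delta_pos=[
    [0, 0, 0.003],
    [0, 0, 0.006],
    [0, 0, 0.009],
    [0, 0, 0.01],
  ],
  claw=[0, 0, 0, 0],
)

```text
t: 21.53
eef_pos: [0.5374, -0.0499, 0.0594]
ee_rot: [[0.571, 0.821, 0.004], [0.821, -0.571, -0.001], [0.002, 0.004, -1.0]]
force: [0.0, 0.7, 8.1]
finger_gap: -0.003
finger_force: 3.4
```

>>> drive_tool(
  delta_rot=[
    [0, 0, 0],
    [0, 0, 0],
    [0, 0, 0],
    [0, 0, 0],
  ],
  delta_pos=[
    [0, 0, 0.002],
    [0, 0, 0.004],
    [0, 0, 0.005],
    [0, 0, 0.005],
  ],
  claw=[0, 0, 0, 0],
)

```text
t: 21.87
eef_pos: [0.5374, -0.05, 0.0546]
ee_rot: [[0.571, 0.821, 0.004], [0.821, -0.571, -0.001], [0.001, 0.004, -1.0]]
force: [-0.9, -1.2, 9.1]
finger_gap: 0.003
finger_force: 4.4
```

```bash
python3 - <<'E'
from h import *
st();c=r.capture("scene");cv2.imwrite("pics/e.png",cv2.resize(c["color"][140:300,220:400],None,fx=4,fy=4)[:600])
J=lambda p:np.c_[(p-M)@A,(p-M)@L,p[:,2]]
q=J(pts(c,np.ones((420,560),bool)))
g=q[(abs(q[:,0]+.046)<.007)&(q[:,1]<-.02)&(q[:,1]>-.1)&(q[:,2]>.05)&(q[:,2]<.17)]
print(len(g),np.polyfit(g[:,1],g[:,2],1));print(g[np.argsort(g[:,1])][::max(1,len(g)//12)])
E
```

```text
t 21.8667 jig [-0.0436 -0.1277  0.0546] F [-0.04, -1.47, 9.11] gap 0.0027374195855574815 4.383442352482234
98 [0.8976 0.1615]
[[-0.043  -0.0989  0.0749]
 [-0.0406 -0.0914  0.0788]
 [-0.0405 -0.0852  0.0841]
 [-0.042  -0.0765  0.0888]
 [-0.0402 -0.0698  0.0974]
 [-0.0405 -0.0639  0.1017]
 [-0.0395 -0.0577  0.1086]
 [-0.0456 -0.0515  0.1157]
 [-0.0496 -0.0444  0.121 ]
 [-0.049  -0.0385  0.1267]
 [-0.0479 -0.0325  0.1333]
 [-0.0451 -0.0263  0.1431]
 [-0.0465 -0.021   0.145 ]]
```

View pics/e.png

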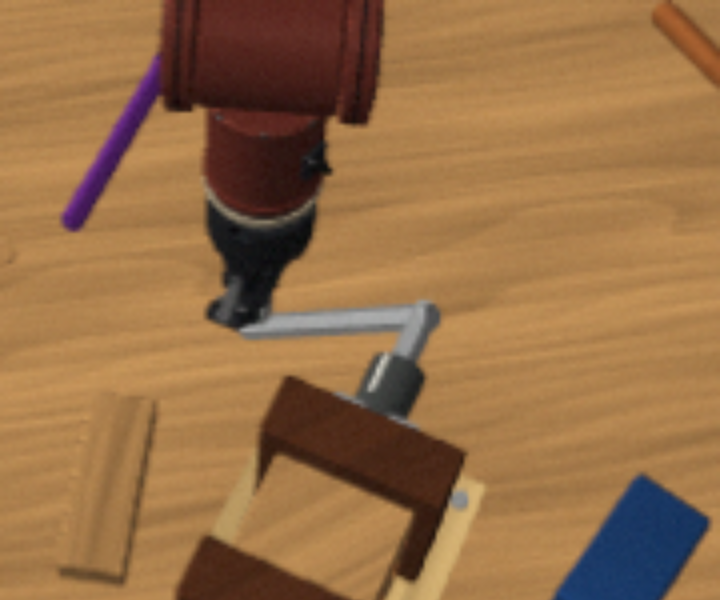

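>>> drive_tool(
  delta_rot=[
    [0, 0, 0],
    [0, 0, 0],
    [0, 0, 0],
  ],
  delta_pos=[
    [0, 0, 0.002],
    [0, 0, 0.004],
    [0, 0, 0.004],
  ],
  claw=[0, 0, 0],
)

```text
t: 22.17
eef_pos: [0.5379, -0.0499, 0.051]
ee_rot: [[0.571, 0.821, 0.005], [0.821, -0.571, -0.001], [0.002, 0.005, -1.0]]
force: [-1.6, -0.7, 11.4]
finger_gap: 0.002
finger_force: 5.5
```

>>> drive_tool(
  delta_rot=[
    [0, 0, 0],
    [0, 0, 0],
    [0, 0, 0],
  ],
  delta_pos=[
    [0, 0, 0.002],
    [0, 0, 0.004],
    [0, 0, 0.004],
  ],
  claw=[0, 0, 0],
)

```text
t: 22.42
eef_pos: [0.5382, -0.0499, 0.0474]
ee_rot: [[0.571, 0.821, 0.006], [0.821, -0.571, -0.001], [0.002, 0.006, -1.0]]
force: [0.1, -0.3, 12.4]
finger_gap: -0.001
finger_force: 6.2
```

>>> drive_tool(
  delta_rot=[
    [0, 0, 0],
    [0, 0, 0],
    [0, 0, 0],
    [0, 0, 0],
    [0, 0, 0],
    [0, 0, 0],
    [0, 0, 0],
  ],
  delta_pos=[
    [0, -0.001, -0.02],
    [0, -0.001, -0.04],
    [0.01, -0.001, -0.04],
    [0.02, -0.001, -0.04],
    [0.02, -0.001, -0.03],
    [0.02, -0.001, -0.024],
    [0.02, -0.001, -0.02],
  ],
  claw=[0, 0, 0, 0, 0, 0, 0],
)

```text
t: 23.0
eef_pos: [0.5466, -0.0326, 0.0642]
ee_rot: [[0.57, 0.822, 0.001], [0.822, -0.57, -0.001], [-0.0, 0.001, -1.0]]
force: [-2.0, -1.2, 18.5]
finger_gap: -0.001
finger_force: 7.0
```

>>> drive_tool(
  delta_rot=[
    [0, 0, 0],
    [0, 0, 0],
    [0, 0, 0],
  ],
  delta_pos=[
    [0, 0, 0.002],
    [0, 0, 0.004],
    [0, 0, 0.004],
  ],
  claw=[0, 0, 0],
)

```text
t: 23.25
eef_pos: [0.5469, -0.0331, 0.061]
ee_rot: [[0.57, 0.822, 0.001], [0.822, -0.57, -0.001], [-0.0, 0.002, -1.0]]
force: [-2.3, -2.4, 15.0]
finger_gap: 0.004
finger_force: 6.2
```

```bash
python3 - <<'E'
from h import *
st();c=r.capture("scene")
J=lambda p:np.c_[(p-M)@A,(p-M)@L,p[:,2]]
q=J(pts(c,np.ones((420,560),bool)))
g=q[(abs(q[:,0]+.046)<.007)&(q[:,1]<-.02)&(q[:,1]>-.08)&(q[:,2]>.05)&(q[:,2]<.17)]
print(len(g),np.polyfit(g[:,1],g[:,2],1))
E
```

```text
t 23.25 jig [-0.0455 -0.1085  0.061 ] F [-0.5, -3.24, 15.04] gap 0.0039041396872442377 6.189687339356169
70 [0.9851 0.1608]
```

>>> drive_tool(
  delta_rot=[
    [0, 0, 0],
    [0, 0, 0],
    [0, 0, 0],
  ],
  delta_pos=[
    [0, 0, 0.002],
    [0, 0, 0.004],
    [0, 0, 0.004],
  ],
  claw=[0, 0, 0],
)

```text
t: 23.55
eef_pos: [0.5473, -0.0334, 0.0575]
ee_rot: [[0.57, 0.821, 0.002], [0.821, -0.57, -0.002], [-0.0, 0.003, -1.0]]
force: [-1.9, -3.0, 16.2]
finger_gap: 0.001
finger_force: 7.2
```

>>> drive_tool(
  delta_rot=[
    [0, 0, 0],
    [0, 0, 0],
    [0, 0, 0],
  ],
  delta_pos=[
    [0, 0, 0.002],
    [0, 0, 0.004],
    [0, 0, 0.004],
  ],
  claw=[0, 0, 0],
)

```text
t: 23.8
eef_pos: [0.5475, -0.0336, 0.0536]
ee_rot: [[0.57, 0.822, 0.003], [0.822, -0.57, -0.002], [-0.0, 0.003, -1.0]]
force: [-1.9, -3.8, 15.0]
finger_gap: 0.004
finger_force: 6.9
```

```bash
python3 - <<'E'
from h import *
st();c=r.capture("scene");cv2.imwrite("pics/f.png",cv2.resize(c["color"][170:290,260:400],None,fx=5,fy=5))
J=lambda p:np.c_[(p-M)@A,(p-M)@L,p[:,2]]
q=J(pts(c,np.ones((420,560),bool)))
g=q[(abs(q[:,0]+.046)<.007)&(q[:,1]<-.02)&(q[:,1]>-.08)&(q[:,2]>.05)&(q[:,2]<.17)]
print(len(g),np.polyfit(g[:,1],g[:,2],1))
E
```

```text
t 23.8 jig [-0.0447 -0.1086  0.0536] F [0.62, -4.17, 14.97] gap 0.004254424480786919 6.944598091940861
71 [1.0725 0.1617]
```

View pics/f.png

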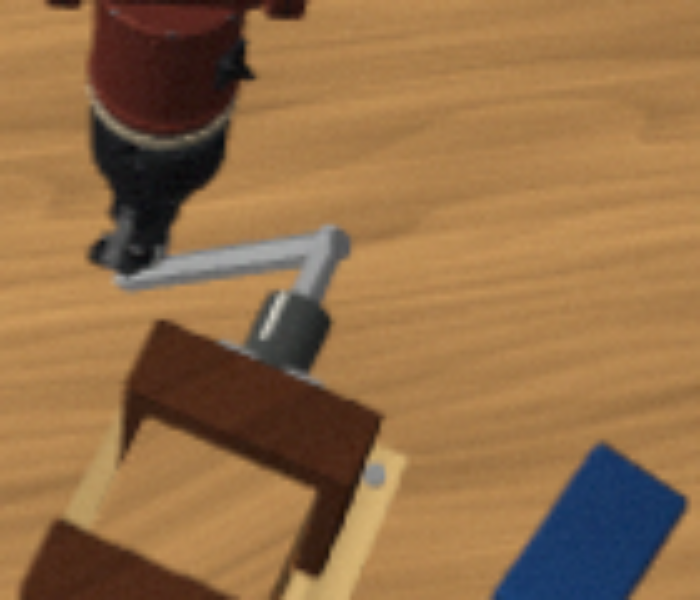

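>>> drive_tool(
  delta_rot=[
    [0, 0, 0],
    [0, 0, 0],
    [0, 0, 0],
    [0, 0, 0],
    [0, 0, 0],
    [0, 0, 0],
    [0, 0, 0],
  ],
  delta_pos=[
    [0, 0, -0.02],
    [0, 0, -0.05],
    [0, 0, -0.09],
    [0, -0.02, -0.12],
    [0, -0.05, -0.14],
    [0, -0.08, -0.15],
    [0, -0.08, -0.15],
  ],
  claw=[0, 0, 0, 0, 0, 0, 0],
)

```text
t: 24.43
eef_pos: [0.4776, 0.0156, 0.203]
ee_rot: [[0.569, 0.822, -0.001], [0.822, -0.569, 0.001], [0.0, -0.001, -1.0]]
force: [0.5, -0.2, -0.1]
finger_gap: 0.002
finger_force: 0.0
```

```bash
cat > k.py <<'E'
from h import *
J=lambda p:np.c_[(p-M)@A,(p-M)@L,p[:,2]]
st()
for n in("scene","top","wrist"):
    o=r.observe();c=r.capture(n);print(n)
    q=J(pts(c,np.ones((420,560),bool),o))
    g=q[(abs(q[:,0]+.046)<.007)&(q[:,1]<-.02)&(q[:,1]>-.12)&(q[:,2]>.03)&(q[:,2]<.17)]
    if len(g)>20:
        v,w=np.linalg.eigh(np.cov(g[:,1:].T));print(len(g),"ang",np.arctan(w[1,1]/w[0,1]),np.polyfit(g[:,1],g[:,2],1))
    for l in("key","key_short_tip","key_long_tip"):
        for d in r.landmark_of(c,l):
            if d["p"]>.4: print(l,round(d["p"],2),J(np.array([d["position"]]))[0])
cv2.imwrite("pics/k%d.png"%c["shot"],c["color"]);print(c["shot"])
E
python3 k.py
```

```text
t 24.4333 jig [-0.1301 -0.1079  0.203 ] F [0.5, 0.09, -0.13] gap 0.0016203793414116408 0.0
scene
107 ang 0.8027508809506183 [1.0313 0.1628]
key 0.94 [-0.2497 -0.3148  0.0107]
key 0.56 [-0.0424 -0.0039  0.1472]
key_short_tip 0.95 [-0.2538 -0.2313  0.0059]
key_short_tip 0.53 [ 0.2254 -0.5683  0.0021]
key_long_tip 0.7 [-0.0718 -0.3053  0.0084]
key_long_tip 0.58 [-0.0412 -0.1273  0.0233]
top
27 ang 0.8288982659674661 [0.9585 0.1527]
key 0.74 [-0.2509 -0.313   0.0108]
key 0.55 [0.0054 0.1987 0.0037]
key_short_tip 0.62 [-0.2567 -0.2297  0.0074]
key_long_tip 0.72 [-0.0742 -0.3127  0.0082]
wrist
2317 ang 0.828275733779104 [1.0768 0.1636]
key 0.92 [-0.2525 -0.3162  0.0065]
key 0.61 [-0.0511 -0.0046  0.1467]
key_short_tip 0.58 [-0.2566 -0.2303  0.0095]
key_long_tip 0.8 [-0.0466 -0.1251  0.0148]
36
```

```bash
python3 - <<'E'
import cv2
a=cv2.imread("pics/k36.png");print(a.shape)
cv2.imwrite("pics/k.png",cv2.resize(a,None,fx=1.42,fy=1.42))
E
```

```text
(420, 560, 3)
```

View pics/k.png

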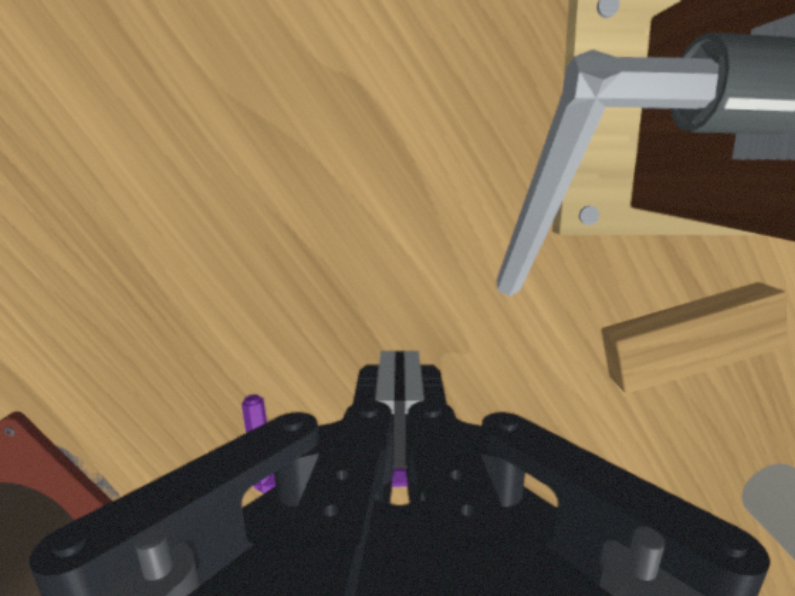

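```bash
python3 - <<'E'
from h import *
J=lambda p:np.c_[(p-M)@A,(p-M)@L,p[:,2]]
for n in("scene","top","wrist"):
    o=r.observe();c=r.capture(n);cc=c["color"].astype(int);m=(cc.min(2)>150)
    q=J(pts(c,m,o));s=q[(q[:,0]>.004)&(q[:,0]<.042)&(np.hypot(q[:,1]+.001,q[:,2]-.15)<.025)]
    if len(s):
        a=np.arctan2(-s[:,1]-.001,s[:,2]-.15);print(n,len(s),s.mean(0),"roll right of up",np.median(a),a.std(),np.ptp(s[:,0]))
a=cv2.imread("pics/a.png");b=cv2.imread("pics/b.png");c=cv2.imread("pics/c.png")
s=np.hstack([cv2.resize(a[220:250,300:340],(400,300),interpolation=0),cv2.resize(b[150:180,240:280],(400,300),interpolation=0)])
cn=r.capture("scene")["color"];tn=r.capture("top")["color"]
s2=np.hstack([cv2.resize(cn[220:250,300:340],(400,300),interpolation=0),cv2.resize(tn[150:180,240:280],(400,300),interpolation=0)])
cv2.imwrite("pics/cmp.png",np.vstack([s,s2]))
E
```

```text
scene 12 [ 0.0158 -0.0118  0.1673] roll right of up 0.5565431303200186 0.07588704014690593 0.025314386738458296
top 9 [ 0.0156 -0.0117  0.1673] roll right of up 0.5339089911325692 0.08371022399564178 0.02042459967120104
wrist 351 [ 0.0175 -0.0122  0.1676] roll right of up 0.5699816608204339 0.06644208873901518 0.028583719871129336
```

View pics/cmp.png

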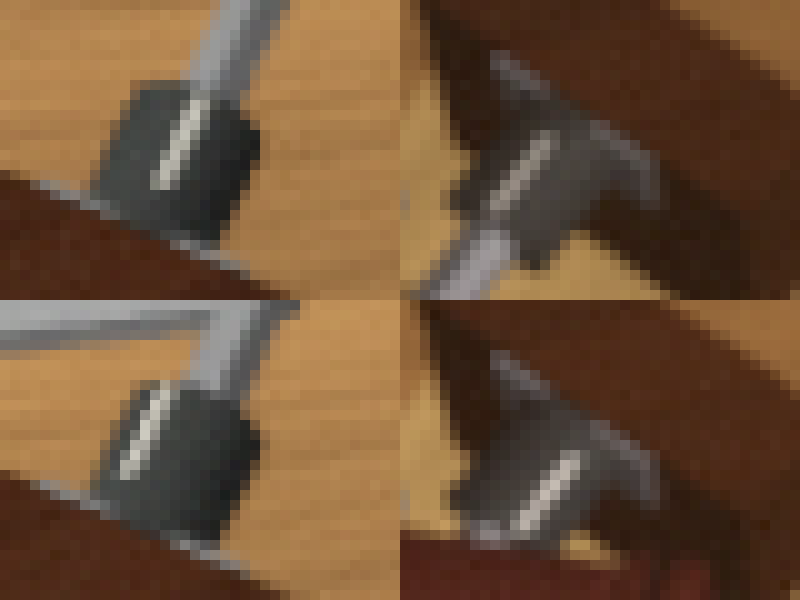

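```bash
cat > s.py <<'E'
from h import *
def roll(c,img,off,o=None):
    P=pose(c,o);f=[]
    v,u=np.nonzero(img.min(2)>140);x,y=uv(c,u,v);d=np.c_[x,y,np.ones(len(x))]@P[:3,:3].T;p=P[:3,3]-M-off*L
    B=np.c_[A,L,Z];d=d@B;p=p@B
    a=d[:,1]**2+d[:,2]**2;b=d[:,1]*p[1]+d[:,2]*p[2];k=p[1]**2+p[2]**2-.0195**2
    D=b*b-a*k;ok=D>0;t=(-b[ok]-np.sqrt(D[ok]))/a[ok];q=p+t[:,None]*d[ok]
    q=q[(q[:,0]>.008)&(q[:,0]<.035)&(q[:,2]>.005)];return len(q),np.median(np.arctan2(-q[:,1],q[:,2]))
E
python3 - <<'E'
from s import *
for n,f in(("scene","a"),("top","b")):
    c=r.capture(n);i=cv2.imread(f"pics/{f}.png")
    for off in(0,-.001,-.002,-.003): print(n,off,"start",roll(c,i,off),"now",roll(c,c["color"],off))
o=r.observe();c=r.capture("wrist")
for off in(0,-.002): print(roll(c,c["color"],off,o))
E
```

```text
scene 0 start (11, np.float64(0.09866289401869877)) now (10, np.float64(0.6554643300963322))
scene -0.001 start (11, np.float64(0.046877092895207445)) now (10, np.float64(0.5872023101642492))
scene -0.002 start (11, np.float64(-0.004526474802373418)) now (10, np.float64(0.522612461519556))
scene -0.003 start (11, np.float64(-0.05568964881788077)) now (10, np.float64(0.4609247232785553))
top 0 start (0, np.float64(nan)) now (10, np.float64(0.6504682312055037))
top -0.001 start (0, np.float64(nan)) now (10, np.float64(0.5966759094103733))
top -0.002 start (0, np.float64(nan)) now (10, np.float64(0.5439485239356763))
top -0.003 start (0, np.float64(nan)) now (10, np.float64(0.4920859945007212))
(344, np.float64(0.6599265639993788))
(331, np.float64(0.5446075040922147))
  return _methods._mean(a, axis=axis, dtype=dtype,
  ret = ret.dtype.type(ret / rcount)
```

>>> drive_tool(
  delta_rot=[
    [0, 0, 0],
    [0, 0, 0],
    [0, 0, 0],
    [0, 0, 0],
    [0, 0, 0],
  ],
  delta_pos=[
    [0, 0, -0.02],
    [0, 0, -0.04],
    [0, 0, -0.05],
    [0, 0, -0.05],
    [0, 0, -0.05],
  ],
  claw=[0.3, 0.3, 0.3, 0.3, 0.3],
)

```text
t: 25.85
eef_pos: [0.4806, 0.0133, 0.2529]
ee_rot: [[0.57, 0.821, 0.001], [0.821, -0.57, -0.0], [0.001, 0.001, -1.0]]
force: [-0.2, -0.5, 0.1]
finger_gap: 0.303
finger_force: 0.0
```

```bash
python3 k.py | grep -v "0.31\|0.23"; python3 -c "
from h import *
print(r.hand_in())"
```

```text
t 25.85 jig [-0.1264 -0.108   0.2529] F [0.15, -0.48, 0.13] gap 0.3028393934101144 0.0
scene
110 ang 0.7991995666033511 [1.0222 0.1622]
key_short_tip 0.83 [-0.2561 -0.2296  0.0078]
key_long_tip 0.64 [ 0.0351 -0.0041  0.15  ]
key_long_tip 0.63 [-0.0436 -0.1276  0.0248]
key_long_tip 0.62 [-0.075  -0.306   0.0074]
top
41 ang 0.868327750193605 [0.9946 0.1556]
key_long_tip 0.66 [ 0.0349 -0.5329 -0.0027]
key_long_tip 0.58 [-0.043  -0.1297  0.0222]
wrist
1587 ang 0.825515454288885 [1.0721 0.1636]
key 0.81 [-0.0484 -0.0048  0.1522]
key_short_tip 0.59 [-0.2581 -0.2287  0.0095]
key_long_tip 0.64 [-0.0738 -0.305   0.0108]
key_long_tip 0.59 [-0.0469 -0.1232  0.0151]
47
the job is handed in; nothing more can be done
None
```

I handed the job in at about 26 s; no verdict came back. The key's short arm is seated in the socket with the long arm to the right, and the gripper is open and clear. The mark on the screw's head shows about 0.52 rad of turn, which fits the 0.5 rad stop, though I felt no sharp rise in force there. I didn't measure the bystanders' positions at the end, but the gripper never went near them.

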